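# Print the bottle's weight: balance awake, printer on, print

### The arm

A 6-joint arm with a two-finger parallel gripper is mounted at the origin on the work surface. World frame = base frame: x ahead of the robot, y to its left, z up, the work surface at z = 0. Lengths are in m, angles in rad, forces in N, time in s.
With the tool pointing down it reaches from about 0.375 to 0.975 m from the base axis. Payload 3.8 kg.
Tool frame: the origin (TCP) lies midway between the tips of the shut fingers; the grasp point (between the pads) lies 19 mm behind it; z points along the fingers, y is the direction in which the jaws open and shut (so a half turn about z gives the same grasp; the last joint's range is limited). The gripper opens to 85 mm and grips with 20 to 120 N. Pads are 22 mm wide; open, the fingers measure 114 mm over their backs; the gripper's body (76 mm by 85 mm) begins 54 mm behind the grasp point. The pads swing forward as they close: fully open they stand 13 mm farther back than shut.
Start: joints at [-1.194, 0.264, 1.604, -0, 1.274, -0.037], TCP at [0.271, -0.618, 0.231] pointing down, gripper open.
Joint ranges: [-2.63, 2.63], [-0.94, 2.18], [0.31, 2.57], [-1.31, 4.45], [0, 2.66], [-2.55, 2.55]. Speed limits (rad/s): [2.57, 2.57, 3.14, 3.14, 3.14, 3.14].

### API

Orientations are given as a rotation vector (axis times angle).
In Python, from workcell import bot gives the robot as it stands. The module is installed in compiled form; this text tells all that it offers.
- The arm moves only by the tool play_rows, never from a script. Its argument "series" is a list of rows, each an object with "translation": the shift along the tool's x, y, z in m, a list of three; "spin": the turn about the tool's z in units of 5 degrees (1.0 is 5 degrees). In form: [{"translation": [dx, dy, dz], "spin": spin}, ...]. A call has 1 to 5 rows; each row shifts and turns the commanded pose from where the row before left it, along the tool's axes as they then stand; what a row does not reach is not made up. A row lasts 1/10 s, in which the tool goes at most 50 mm and 8.59 degrees, less where a joint would pass 70% of its speed; a pose out of reach is approached as far as the arm can. A call is refused whole if a number of a shift passes 0.05 or a number of a turn 1, either way. A call with a gripper value outside its range is refused whole. "jaw" is the gripper's target within -1 to 1 (fully open at 1, half-way at 0, shut at -1), set as the call begins (left out, the last holds). The fingers move at their own pace and stop on an object; "force" is the grip in N (left out, the last holds). Time passes only in rows, so rows that do not move let the fingers close. It gives the time, the measured TCP pose, the force and the opening at its end, in the units of the state.
- bot.read_state(): the state, without advancing time (a new reading comes with each control period).
- bot.read_camera(name): name is "scene" or "side" or "wrist"; returns the picture (420x560x3 uint8, blue, green, red); there is no depth.
- bot.get_calibration(name): a dict with "fov_y" (degrees; the focal length in pixels is half the picture's height over the tangent of half this angle, whatever the lens; pixels are square), "cx", "cy" (the principal point, pixels), "k1" (the pictures are not rectified: a ray, as slopes to the right and down, at radius r is drawn at 1 + k1 r^2 times it, then the intrinsics apply), "R" (3x3) and "t" (3): a world point X has camera coordinates R X + t. Camera axes: x right, y down, z forward; pixel columns grow to the right and rows downward; lengths in m; the calibration is good to about 2 mm. A picture is of the moment at which its call begins: read the wrist's pose just before it. get_calibration takes no time and is no camera call; for the wrist camera it gives the pose at the moment of the call.
- bot.finish_job(): hands the job in, once; it reports no verdict.
The state is a dict: "time": time; "q": joint angles; "joint_vel": joint speeds; "joint_torque": joint torques, N m; "tool_pos": TCP position; "tcp_rot": TCP orientation; "wrist_force": force on the tool from outside, world axes, zero at the start; "torque": the same for the moment, N m; "width": opening from 0.0 (shut) to 1.0 (fully open).
Only numpy, scipy, OpenCV 4.12 (cv2) and the standard library are available. Lean on these libraries where they do the work, as an engineer would, in place of code of your own. Each camera call takes 0.05 s, during which the arm holds its last target. There are 200 camera calls.

### The job

Get the weight of the bottle that stands on the balance printed, using only light taps of the fingertips: first tap the balance's round standby key to wake it, then switch the printer on by pressing the raised near end of its rocker switch right down, and then tap the balance's square print key. Do not press the wide tare key in the middle, do not touch the weighing pan or disturb its bottle, lift nothing, and leave everything else where it stands. Let the keys come back up, leave the printer on, and finish with the hand clear.

Things in the scene. Friction and masses are not known exactly. Their poses are not given: they have to be found in the camera images.
- balance: white laboratory top-pan balance, 280 mm deep (x) and 200 mm wide (y), fixed by its rubber feet. Origin: centre of its footprint at bench level; x axis points from its keypad front (robot's side) to its back, y to its left as the robot sees it. The level key deck is 45 mm high along the front 60 mm, 112 mm from the origin towards the front at the row of keys; behind it a sloping display rises to 68 mm, the case to 60 mm and the pan to 80 mm
- standby_key_top (a point): centre of the top of the round standby key, 24 mm wide, at the left (+y) end of the row of three grey keys; its top is 53 mm above the bench and 8 mm above the key deck
- standby_key (a joint): travel of the standby key: 0 up, 0.005 m fully down. The key returns by itself; about 2 N starts it moving, 6 N takes it fully down. A tap registers from 2.5 mm, held about a tenth of a second.
- print_key_top (a point): centre of the top of the square print key, 24 x 24 mm, at the right (-y) end of the row, 140 mm from the standby key; top 53 mm above the bench
- print_key (a joint): travel of the print key: 0 up, 0.005 m fully down. The key returns by itself; about 2 N starts it moving, 6 N takes it fully down. A tap registers from 2.5 mm, held about a tenth of a second.
- tare_key_top (a point): centre of the top of the wide tare key, 22 mm (x) by 44 mm (y), in the middle of the row; 53 mm above the bench. Not to be pressed
- tare_key (a joint): travel of the tare key: 0 up, 0.005 m fully down. To stay up
- pan: round steel weighing pan of the balance, 124 mm wide, top 80 mm above the bench; origin under its centre, 50 mm behind the balance's origin. Not to be touched
- sample_mid (a point): the sample: glass bottle with black cap, 56 mm wide and 100 mm tall, standing loose on the pan (its top is 180 mm above the bench); point half-way up. Not to be disturbed
- printer: white desk printer, 200 mm deep (x) and 120 mm wide (y), fixed, standing left or right of the balance (the stirrer stands on the other side). Origin: centre of its footprint at bench level; x axis points from its front (robot's side) to its back. Front deck 48 mm high, with the rocker switch in the middle of it; the head hood begins 43 mm behind the rocker's pivot and is 68 mm high; the clear roll cover behind is 84 mm high
- rocker_pivot (a point): pivot line of the rocker switch, at the dip between its two wings, 54 mm above the bench and 6 mm above the printer's deck. The pivot line runs along the printer's y; each wing is 16 mm long (along the printer's x) and 22 mm wide
- rocker_near (a point): point on top of the rocker's near wing (robot's side), 13 mm from the pivot towards the printer's front; with the switch off this wing is raised and the point is 58.5 mm above the bench, with it on the wing lies level at 54 mm
- rocker (a joint): angle of the rocker: 0 off (near wing raised 20 degrees, far wing level), 0.35 rad fully on (near wing level, far wing raised). It stays where it is left, by friction; about 2 N on the outer part of the near wing tips it. A finger that reaches over the pivot onto the far wing stops it from tipping fully. The printer is on from 0.25
- stirrer: white magnetic stirrer, 190 mm deep (x) and 130 mm wide (y), 85 mm high, fixed, on the other side of the balance from the printer. Not used
- vial_mid (a point): small amber glass vial with black screw cap, 28 mm wide, 55 mm tall, standing by the printer's side; point half-way up
- flask_mid (a point): conical glass flask, 82 mm wide, 120 mm tall, standing on the stirrer's plate (its top is then 205 mm above the bench); point half-way up
- weight_mid (a point): steel calibration weight with a knob, 32 mm wide, 47 mm tall, standing beside the balance's left flank; point half-way up
- spatula_mid (a point): double-ended steel laboratory spatula, 150 mm long, 6 mm thick, lying beside the balance's right flank; point near its middle
- beaker_mid (a point): glass beaker, 70 mm wide, 85 mm tall, standing off the balance's back corner; point half-way up
- white_bottle_mid (a point): white plastic bottle, 64 mm wide, 130 mm tall, standing off the balance's back corner; point half-way up
Mind the look-alikes: they are no part of the job. What is shaped like the printer but blue or purple is not meant. What is shaped like the part that bears sample_mid but blue is not meant.

How it is judged:
On the way, in this order (a step that is already met when the one before it is completed fails the run):
1. the standby key is tapped while the printer is still off (value of joint standby_key above 0.0025 m and value of joint rocker below 0.1 rad), for 0.1 s.
2. the printer is switched on at its rocker (value of joint rocker above 0.25 rad), for 0.1 s.
3. the print key is tapped with the printer on (value of joint print_key above 0.0025 m and value of joint rocker above 0.25 rad), for 0.1 s.
At the end, for the whole second after the job is handed in: the rocker is on (at least 0.25 rad), the three keys are back up (less than 1 mm down), and the bottle stands on the pan within 10 mm of where it was (value of joint rocker above 0.25 rad and value of joint each of standby_key, print_key, tare_key below 0.001 m and z of sample_mid in the frame of pan between 0.05 and 0.062 m and distance of sample_mid from where it was at the start of the episode below 0.01 m); the robot touches nothing.
It fails at once if the tare key is pressed (more than 1.5 mm): the bottle's weight is lost (value of joint tare_key above 0.0015 m).
It fails at once if a key is pressed at the wrong time (more than 2 mm): print while the printer is off, or standby again once it is on ((value of joint print_key above 0.002 m and value of joint rocker below 0.22 rad) or (value of joint standby_key above 0.002 m and value of joint rocker above 0.25 rad)).
It fails at once if the weighing pan is touched (more than 1 N), or its bottle shifted or lifted by more than 10 mm (contact force between any of the fingers, the arm and pan above 1 N or distance of sample_mid from where it was at the start of the episode above 0.01 m).
It fails at once if the balance (more than 20 N) or the printer (more than 25 N) is pushed hard (contact force between any of the fingers, the arm and balance above 20 N or contact force between any of the fingers, the arm and printer above 25 N).
It fails at once if a bystander is shifted, tipped or lifted (more than 15 mm) (distance of any of vial_mid, flask_mid, weight_mid, spatula_mid, beaker_mid, white_bottle_mid from where it was at the start of the episode above 0.015 m).
It also fails if it takes over 67 s, if anything falls off the work surface, if the arm or the gripper's body presses on something with over 40 N, if the wrist force passes 120 N, or if a joint passes its speed limit or range.

## Working session

There is one attempt and no reset: what is moved stays moved. The work goes in short steps, Python scripts to look and compute and a tool call to move; the robot and the scene stay as the last step left them, time stands still between calls to the robot, and variables do not carry over. Pictures are saved under pics/ and viewed, about 8 in all and at most 12, crops included, and the job is handed in when it is done.

Besides the shell and the picture viewer there is one more tool, called after "Emit:" as name(argument=value, ...), one argument or row to a line, values as JSON. play_rows: Moves the arm, as the interface text tells. Its arguments: {"type":"object","properties":{"series":{"type":"array","items":{"type":"object","properties":{"translation":{"type":"array","items":{"type":"number"}},"spin":{"type":"number"}}}},"jaw":{"type":"number"},"force":{"type":"number"}},"required":["series"]}

```bash
mkdir -p pics && cat > h.py <<'E'
import numpy as np, cv2
from workcell import bot
from scipy.spatial.transform import Rotation as Ro
def K(c,shape=(420,560)):
    f=shape[0]/2/np.tan(np.radians(c['fov_y'])/2); return f
def unproj(c,u,v,z):
    f=K(c); x=np.array([(u-c['cx'])/f,(v-c['cy'])/f]); r=x.copy()
    for _ in range(30): r=x/(1+c['k1']*(r@r))
    R=np.array(c['R']);t=np.array(c['t']); d=R.T@np.array([*r,1]); o=-R.T@t
    return o+d*(z-o[2])/d[2]
def proj(c,X):
    p=np.array(c['R'])@np.array(X)+np.array(c['t']); r=p[:2]/p[2]
    return K(c)*r*(1+c['k1']*(r@r))+np.array([c['cx'],c['cy']])
E
python3 - <<'E'
from h import *
s=bot.read_state(); print(s)
for n in("scene","side"):
    c=bot.get_calibration(n); print(n,c)
    cv2.imwrite(f'pics/{n}0.png',cv2.resize(bot.read_camera(n),(800,600),interpolation=cv2.INTER_CUBIC))
E
```

```text
{'time': 0.0, 'q': array([-1.19387757e+00,  2.64785701e-01,  1.60538079e+00,  1.69215890e-05,
        1.27370203e+00, -3.69186416e-02]), 'joint_vel': array([ 0.00176487, -0.00053654,  0.00063732, -0.00073295,  0.00057999,
       -0.00015251]), 'joint_torque': array([-3.78703204e-03, -5.15123677e+01, -3.67314613e+01, -5.08823405e-05,
        1.31854636e-02,  3.71919540e-06]), 'tool_pos': array([ 0.27115588, -0.61733859,  0.22993643]), 'tcp_rot': array([-3.07238173e+00, -6.44956431e-01,  5.79361294e-04]), 'wrist_force': array([0.9535049 , 0.54892898, 0.77651246]), 'torque': array([ 0.03363728, -0.00807321, -0.00046718]), 'width': 1.0021986020565348}
scene {'fov_y': 42.85756405296795, 'cx': 288.0572337096321, 'cy': 204.26460902587783, 'k1': -0.008548462568656571, 'R': array([[-0.53657771,  0.84384538,  0.00305348],
       [ 0.71845213,  0.45873565, -0.52286532],
       [-0.44261822, -0.2783641 , -0.85240984]]), 't': array([ 0.2789636 , -0.33507126,  2.05947266])}
side {'fov_y': 46.643607327404325, 'cx': 281.3001384812629, 'cy': 196.08902027259379, 'k1': -0.031022289342393945, 'R': array([[-0.97016645, -0.24241056,  0.00376465],
       [-0.13508398,  0.52760326, -0.83868177],
       [ 0.20131908, -0.81416947, -0.54460877]]), 't': array([0.48761898, 0.16003244, 1.43986609])}
```

View pics/scene0.png

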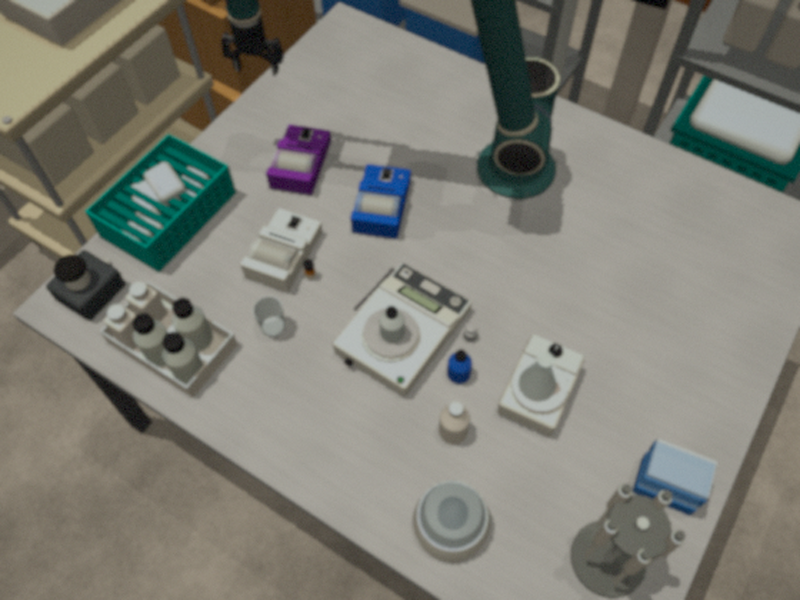

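View pics/side0.png

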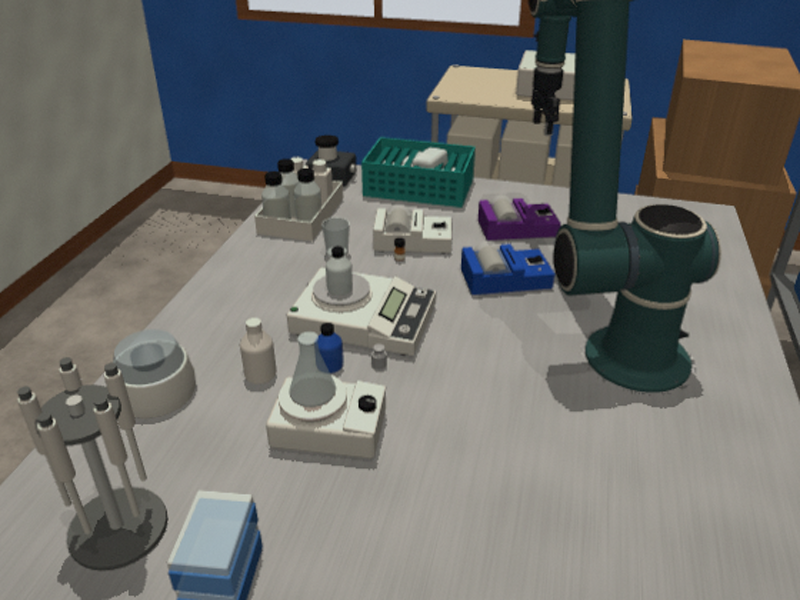

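The scene view shows three printer shapes: white at (283,245), blue at (381,200) and purple at (300,158). The white one is the printer meant, with its rocker near (294,222). The balance's keys run from about (405,272) for print to (457,300) for standby, since +y is to the right in the image.

```bash
python3 - <<'E'
from h import *
c=bot.get_calibration("scene"); k=.7
for n,u,v,z in [("print",405,272,.053),("standby",457,300,.053),("rocker",294,222,.054),("pan",391,331,.08),("vial",309,268,.03)]: print(n,unproj(c,u*k,v*k,z).round(3))
im=bot.read_camera("scene")
a=cv2.resize(im[140:220,160:340],None,fx=4.4,fy=4.4,interpolation=cv2.INTER_CUBIC)
cv2.imwrite('pics/crop1.png',a)
cw=bot.get_calibration("wrist"); print(cw)
s=bot.read_state(); Rt=Ro.from_rotvec(s['tcp_rot']).as_matrix(); print(Rt.round(3)); R=np.array(cw['R']); o=-R.T@cw['t']; print("cam in tool",Rt.T@(o-s['tool_pos']), (Rt.T@R.T).round(3))
E
```

```text
print [ 0.471 -0.05   0.053]
standby [0.471 0.094 0.053]
rocker [ 0.495 -0.361  0.054]
pan [0.635 0.018 0.08 ]
vial [ 0.574 -0.26   0.03 ]
{'fov_y': 61.51476711637367, 'cx': 277.3731370306632, 'cy': 214.61794793377345, 'k1': 0.00041419927784324404, 'R': array([[ 4.01738192e-01, -9.15754322e-01, -6.67739923e-04],
       [-8.83940643e-01, -3.87971965e-01,  2.61010908e-01],
       [-2.39280931e-01, -1.04267808e-01, -9.65335620e-01]]), 't': array([-0.67470881, -0.03463429,  0.37699522])}
[[ 0.916  0.402 -0.001]
 [ 0.402 -0.916  0.002]
 [ 0.    -0.002 -1.   ]]
cam in tool [ 0.06471356  0.00032364 -0.14230201] [[-0.    -0.965 -0.261]
 [ 1.    -0.001  0.001]
 [-0.001 -0.261  0.965]]
```

View pics/crop1.png

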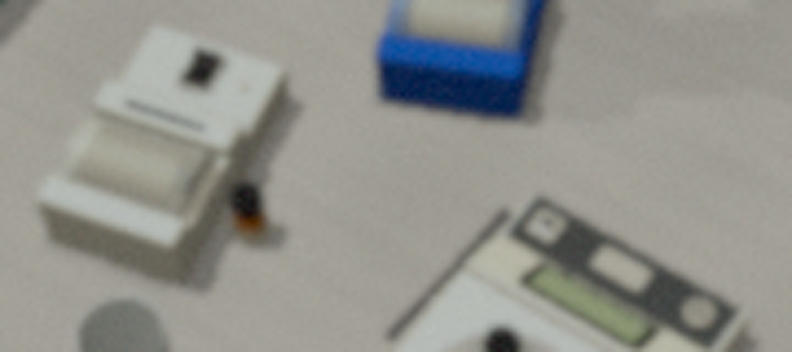

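The crop shows the white printer with its black rocker at (204,67), the square print key at (546,225), the wide tare key at (620,268) and the round standby key at (697,312). The key spacing comes out at 144 mm against the stated 140 mm, which is close enough. I'll turn the tool square first and view the printer from above on the way.

Emit:
play_rows(
  series=[
    {"translation": [0, 0, 0], "spin": 0.95},
    {"translation": [0, 0, 0], "spin": 0.95},
    {"translation": [0, 0, 0], "spin": 0.95},
    {"translation": [0, 0, 0], "spin": 0.95},
    {"translation": [0, 0, 0], "spin": 0.95},
  ],
  jaw=-1,
  force=20,
)

```text
time: 0.65
tool_pos: [0.2713, -0.6177, 0.2307]
tcp_rot: [-3.141, 0.007, 0.001]
wrist_force: [0.1, 0.2, -0.2]
width: 0.143
```

Emit:
play_rows(
  series=[
    {"translation": [0.04, -0.05, 0], "spin": 0},
    {"translation": [0.04, -0.05, 0], "spin": 0},
    {"translation": [0.04, -0.05, 0], "spin": 0},
    {"translation": [0.04, -0.05, 0], "spin": 0},
    {"translation": [0.03, -0.05, 0], "spin": 0},
  ],
)

```text
time: 1.15
tool_pos: [0.4233, -0.4175, 0.231]
tcp_rot: [-3.142, 0.002, -0.0]
wrist_force: [0.9, 0.5, -0.0]
width: 0.003
```

```bash
python3 - <<'E'
from h import *
s=bot.read_state(); print(s['time'],s['tool_pos'],s['tcp_rot'],s['width'])
np.save('cw1.npy',bot.get_calibration("wrist"),allow_pickle=True)
cv2.imwrite('pics/w1.png',cv2.resize(bot.read_camera("wrist"),(800,600),interpolation=cv2.INTER_CUBIC))
E
```

```text
1.15 [ 0.42333116 -0.41753509  0.23098583] [-3.14152624e+00  1.57078292e-03 -4.06977150e-04] 0.0032592030666659944
```

View pics/w1.png

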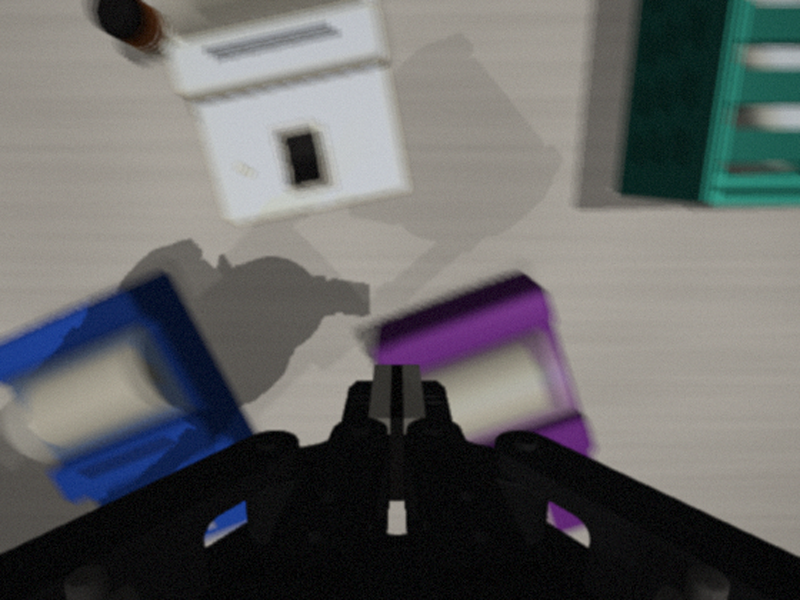

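The wrist view shows the white printer's deck with its front corners at (230,222) and (410,188) and the rocker from about (300,128) to (308,187). The vial is at (130,20).

```bash
python3 - <<'E'
from h import *
c=np.load('cw1.npy',allow_pickle=True).item(); k=.7
for n,u,v,z in [("FL",230,222,.048),("FR",410,188,.048),("rockfar",300,128,.054),("rocknear",308,187,.058),("rockmid",304,157,.055),("vial",125,15,.055),("tip",397,372,.231)]: print(n,unproj(c,u*k,v*k,z).round(4))
cs=bot.get_calibration("scene")
p=unproj(cs,284.1,191.1,.053);q=unproj(cs,318.4,210.9,.053);print(p,q,unproj(cs,206.4,155.2,.054),np.degrees(np.arctan2(-(q-p)[0],(q-p)[1])))
E
```

```text
FL [ 0.4567 -0.3124  0.048 ]
FR [ 0.4777 -0.4274  0.048 ]
rockfar [ 0.513  -0.3611  0.054 ]
rocknear [ 0.4787 -0.365   0.058 ]
rockmid [ 0.4963 -0.3629  0.055 ]
vial [ 0.5734 -0.2655  0.055 ]
tip [ 0.4293 -0.4186  0.231 ]
[ 0.47230549 -0.04638719  0.053     ] [0.47692526 0.09194837 0.053     ] [ 0.4934803  -0.35983315  0.054     ] -1.9127037999678485
```

Emit:
play_rows(
  series=[
    {"translation": [0, -0.05, 0], "spin": 0},
    {"translation": [0, -0.05, 0], "spin": 0},
    {"translation": [0, -0.05, 0], "spin": 0},
    {"translation": [0, -0.05, 0], "spin": 0},
    {"translation": [0, -0.05, 0], "spin": 0},
  ],
)

```text
time: 1.7
tool_pos: [0.4218, -0.1674, 0.2311]
tcp_rot: [-3.141, 0.002, -0.0]
wrist_force: [0.9, 0.5, 0.0]
width: 0.002
```

Emit:
play_rows(
  series=[
    {"translation": [0, -0.05, 0], "spin": 0},
    {"translation": [0, -0.05, 0], "spin": 0},
    {"translation": [0, -0.05, 0], "spin": 0},
    {"translation": [0, -0.04, 0], "spin": 0},
    {"translation": [0, 0, 0], "spin": 0},
  ],
)

```text
time: 2.2
tool_pos: [0.4219, 0.0249, 0.2312]
tcp_rot: [-3.14, -0.009, 0.0]
wrist_force: [-0.3, 0.3, -0.4]
width: -0.005
```

Emit:
play_rows(
  series=[
    {"translation": [0, 0, 0], "spin": 0},
    {"translation": [0, 0, 0], "spin": 0},
  ],
)

```text
time: 2.4
tool_pos: [0.4225, 0.0201, 0.2312]
tcp_rot: [3.141, -0.002, -0.0]
wrist_force: [-0.0, -0.6, -0.3]
width: 0.0
```

```bash
python3 - <<'E'
from h import *
s=bot.read_state(); print(s['time'],s['tool_pos'],s['tcp_rot'],s['width'])
np.save('cw2.npy',bot.get_calibration("wrist"),allow_pickle=True)
cv2.imwrite('pics/w2.png',cv2.resize(bot.read_camera("wrist"),(800,600),interpolation=cv2.INTER_CUBIC))
E
```

```text
2.4 [0.42249561 0.02005124 0.23116728] [ 3.14094769e+00 -1.78563952e-03 -4.00600153e-04] 0.00039041549892952673
```

View pics/w2.png

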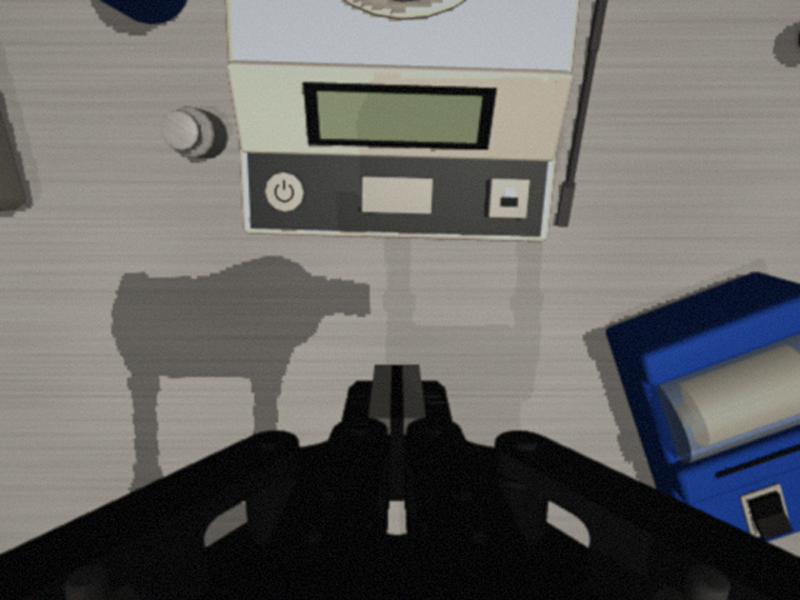

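A sharp view of the key deck: standby (with the power icon) at (284,192), tare at (397,195), print at (509,198).

```bash
python3 - <<'E'
from h import *
c=np.load('cw2.npy',allow_pickle=True).item(); k=.7
for n,u,v,z in [("standby",284,192,.053),("tare",397,195,.053),("print",509,198,.053),("tip",397,372,.231)]: print(n,unproj(c,u*k,v*k,z).round(4))
E
```

```text
standby [0.4746 0.0884 0.053 ]
tare [0.4727 0.0183 0.053 ]
print [ 0.4707 -0.0514  0.053 ]
tip [0.4284 0.0189 0.231 ]
```

Emit:
play_rows(
  series=[
    {"translation": [0.026, -0.034, 0.03], "spin": 0},
    {"translation": [0.026, -0.034, 0.03], "spin": 0},
    {"translation": [0, 0, 0.04], "spin": 0},
    {"translation": [0, 0, 0.04], "spin": 0},
    {"translation": [0, 0, 0.02], "spin": 0},
  ],
)

```text
time: 2.95
tool_pos: [0.47, 0.0841, 0.07]
tcp_rot: [3.141, -0.005, -0.009]
wrist_force: [-0.9, -0.0, -0.3]
width: 0.003
```

Emit:
play_rows(
  series=[
    {"translation": [0, 0, 0], "spin": 0},
    {"translation": [0, 0, 0], "spin": 0},
    {"translation": [0, 0, 0], "spin": 0},
  ],
)

```text
time: 3.25
tool_pos: [0.4742, 0.0853, 0.0757]
tcp_rot: [-3.141, 0.003, -0.005]
wrist_force: [0.4, 0.2, 0.4]
width: -0.001
```

Emit:
play_rows(
  series=[
    {"translation": [0, -0.003, 0.01], "spin": 0},
    {"translation": [0, 0, 0.008], "spin": 0},
    {"translation": [0, 0, 0.004], "spin": 0},
    {"translation": [0, 0, 0.003], "spin": 0},
  ],
)

```text
time: 3.65
tool_pos: [0.4722, 0.089, 0.0488]
tcp_rot: [3.141, -0.001, -0.001]
wrist_force: [-2.0, -0.7, 5.8]
width: 0.001
```

Contact reads 5.8 N with the tip 4.2 mm below the key's top. I'll hold it there briefly, then lift.

Emit:
play_rows(
  series=[
    {"translation": [0, 0, 0], "spin": 0},
    {"translation": [0, 0, 0], "spin": 0},
    {"translation": [0, 0, 0], "spin": 0},
  ],
)

```text
time: 3.95
tool_pos: [0.4722, 0.089, 0.0492]
tcp_rot: [-3.142, 0.001, 0.001]
wrist_force: [-1.4, -0.7, 4.6]
width: -0.0
```

Emit:
play_rows(
  series=[
    {"translation": [0, 0, -0.03], "spin": 0},
    {"translation": [0, 0, -0.05], "spin": 0},
    {"translation": [0, 0, -0.05], "spin": 0},
    {"translation": [-0.02, 0.03, -0.05], "spin": 0},
    {"translation": [-0.03, 0.05, 0], "spin": 0},
  ],
)

```text
time: 4.45
tool_pos: [0.4356, 0.0224, 0.2269]
tcp_rot: [-3.141, -0.005, -0.023]
wrist_force: [1.3, -1.7, -0.2]
width: -0.002
```

Emit:
play_rows(
  series=[
    {"translation": [0, 0.05, 0], "spin": 0},
    {"translation": [0, 0.05, 0], "spin": 0},
    {"translation": [0, 0.05, 0], "spin": 0},
    {"translation": [0, 0.05, 0], "spin": 0},
    {"translation": [0, 0.05, 0], "spin": 0},
  ],
)

```text
time: 4.95
tool_pos: [0.4297, -0.2303, 0.2193]
tcp_rot: [3.141, -0.001, 0.001]
wrist_force: [1.1, 0.1, 0.2]
width: -0.001
```

Emit:
play_rows(
  series=[
    {"translation": [0, 0.05, 0], "spin": -0.9},
    {"translation": [0, 0.05, 0], "spin": -0.9},
    {"translation": [0, 0, 0], "spin": 0},
    {"translation": [0, 0, 0], "spin": 0},
    {"translation": [0, 0, 0], "spin": 0},
  ],
)

```text
time: 5.45
tool_pos: [0.4337, -0.327, 0.2188]
tcp_rot: [-3.131, -0.245, 0.001]
wrist_force: [0.4, -0.4, -0.6]
width: -0.003
```

```bash
python3 - <<'E'
from h import *
s=bot.read_state(); print(s['time'],s['tool_pos'],s['tcp_rot'],s['width'])
np.save('cw3.npy',bot.get_calibration("wrist"),allow_pickle=True)
cv2.imwrite('pics/w3.png',cv2.resize(bot.read_camera("wrist"),(800,600),interpolation=cv2.INTER_CUBIC))
E
```

```text
5.45 [ 0.43370715 -0.32699268  0.21883123] [-3.13070349e+00 -2.44980327e-01  1.11305836e-03] -0.00291062156774573
```

View pics/w3.png

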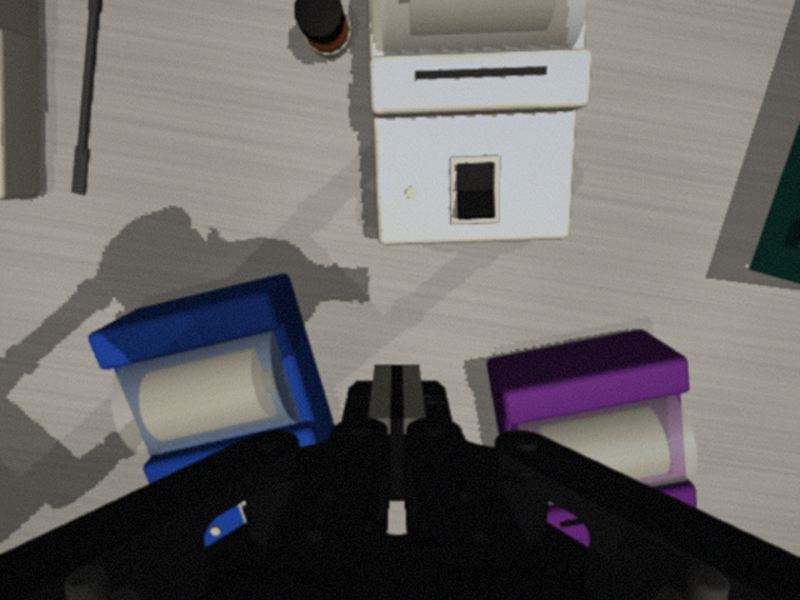

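The printer is now square in the view. The rocker spans rows 163 to 219 at column 475, with the pivot dip at about row 190.

```bash
python3 - <<'E'
from h import *
c=np.load('cw3.npy',allow_pickle=True).item(); k=.7
s=bot.read_state(); T=Ro.from_rotvec(s['tcp_rot']).as_matrix()
for n,u,v,z in [("far",474,163,.054),("pivot",475,190,.054),("near",477,219,.0595),("FL",382,243,.048),("FR",568,238,.048)]:
    p=unproj(c,u*k,v*k,z); print(n,p.round(4),'tool',(T.T@(p-s['tool_pos'])).round(4))
E
```

```text
far [ 0.509 -0.362  0.054] tool [0.0687 0.0468 0.165 ]
pivot [ 0.4939 -0.3656  0.054 ] tool [0.0533 0.048  0.165 ]
near [ 0.4777 -0.3692  0.0595] tool [0.0367 0.049  0.1595]
FL [ 0.4533 -0.3157  0.048 ] tool [ 0.021  -0.0077  0.1711]
FR [ 0.4743 -0.4292  0.048 ] tool [0.0239 0.1078 0.1709]
```

Emit:
play_rows(
  series=[
    {"translation": [0.018, 0.024, 0.02], "spin": 0},
    {"translation": [0.017, 0.024, 0.03], "spin": 0},
    {"translation": [0, 0, 0.03], "spin": 0},
    {"translation": [0, 0, 0.03], "spin": 0},
    {"translation": [0, 0, 0.03], "spin": 0},
  ],
)

```text
time: 6.0
tool_pos: [0.4767, -0.3683, 0.0786]
tcp_rot: [3.132, 0.249, 0.001]
wrist_force: [0.0, -0.8, 0.7]
width: 0.001
```

Emit:
play_rows(
  series=[
    {"translation": [0, 0, 0], "spin": 0},
    {"translation": [0, 0, 0], "spin": 0},
    {"translation": [0, 0, 0], "spin": 0},
  ],
)

```text
time: 6.3
tool_pos: [0.4775, -0.3704, 0.0818]
tcp_rot: [3.129, 0.247, 0.004]
wrist_force: [-0.3, -0.2, 0.5]
width: 0.001
```

```bash
python3 - <<'E'
from h import *
s=bot.read_state(); T=Ro.from_rotvec(s['tcp_rot']).as_matrix()
print(s['tool_pos'],(T.T@(np.array([.4939,-.3656,.054])-s['tool_pos'])).round(4))
E
```

```text
[ 0.47753172 -0.3704049   0.08178601] [ 0.0169 -0.0023  0.0278]
```

Emit:
play_rows(
  series=[
    {"translation": [-0.001, -0.002, 0.012], "spin": 0},
    {"translation": [0, 0, 0.008], "spin": 0},
    {"translation": [0, 0, 0.004], "spin": 0},
    {"translation": [0, 0, 0.003], "spin": 0},
    {"translation": [0, 0, 0.001], "spin": 0},
  ],
)

```text
time: 6.8
tool_pos: [0.4746, -0.3687, 0.0536]
tcp_rot: [-3.132, -0.245, 0.001]
wrist_force: [-7.6, 3.7, 19.2]
width: -0.002
```

Emit:
play_rows(
  series=[
    {"translation": [0, 0, 0], "spin": 0},
    {"translation": [0, 0, 0], "spin": 0},
  ],
)

```text
time: 7.0
tool_pos: [0.4745, -0.3686, 0.0537]
tcp_rot: [3.132, 0.245, -0.001]
wrist_force: [-6.4, 3.4, 13.9]
width: 0.003
```

The force rose to 14–19 N at z = 53.7 mm, so the wing is on its stop. I'll lift and check.

Emit:
play_rows(
  series=[
    {"translation": [0, 0, -0.02], "spin": 0},
    {"translation": [0, 0, -0.04], "spin": 0},
    {"translation": [-0.02, -0.02, -0.05], "spin": 0},
    {"translation": [-0.01, -0.02, -0.05], "spin": 0},
    {"translation": [0, 0, 0], "spin": 0},
  ],
)

```text
time: 7.5
tool_pos: [0.4453, -0.3386, 0.2083]
tcp_rot: [3.124, 0.245, 0.014]
wrist_force: [0.9, -1.3, 1.0]
width: 0.001
```

```bash
python3 - <<'E'
from h import *
s=bot.read_state(); print(s['time'],s['tool_pos'],s['tcp_rot'])
c=bot.get_calibration("wrist"); im=bot.read_camera("wrist")
u,v=proj(c,[.4939,-.3656,.054]).astype(int); print(u,v)
cv2.imwrite('pics/w4.png',cv2.resize(im[max(v-60,0):v+60,max(u-80,0):u+80],None,fx=5,fy=5,interpolation=cv2.INTER_CUBIC))
E
```

```text
7.5 [ 0.44534937 -0.338614    0.20829094] [3.12412684 0.24467357 0.01389436]
315 147
```

View pics/w4.png

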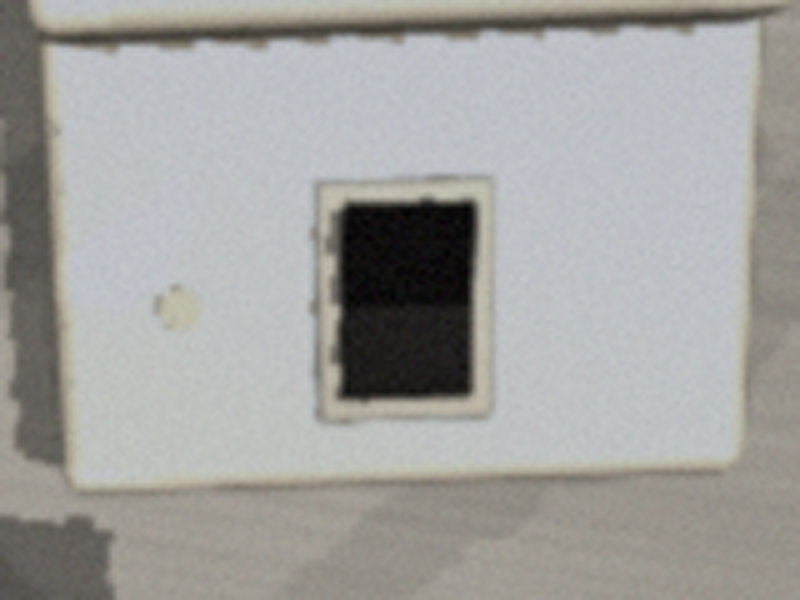

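The shading has swapped: the near wing is now the lighter, level one and the far wing is raised, so the rocker is on. Next is the print key.

Emit:
play_rows(
  series=[
    {"translation": [0, 0, 0], "spin": 0.9},
    {"translation": [0, 0, 0], "spin": 0.9},
    {"translation": [0, -0.05, 0], "spin": 0},
    {"translation": [0, -0.05, 0], "spin": 0},
    {"translation": [0, -0.05, 0], "spin": 0},
  ],
)

```text
time: 8.05
tool_pos: [0.4421, -0.1857, 0.1984]
tcp_rot: [-3.14, 0.004, 0.004]
wrist_force: [0.1, 1.1, -0.5]
width: 0.001
```

Emit:
play_rows(
  series=[
    {"translation": [0, -0.05, 0], "spin": 0},
    {"translation": [0, -0.05, 0], "spin": 0},
    {"translation": [0.02, -0.035, 0], "spin": 0},
    {"translation": [0, 0, 0], "spin": 0},
    {"translation": [0, 0, 0], "spin": 0},
  ],
)

```text
time: 8.55
tool_pos: [0.4627, -0.0514, 0.199]
tcp_rot: [-3.142, -0.003, 0.004]
wrist_force: [-0.4, -0.6, -0.4]
width: -0.004
```

Emit:
play_rows(
  series=[
    {"translation": [0.008, 0, 0.03], "spin": 0},
    {"translation": [0, 0, 0.04], "spin": 0},
    {"translation": [0, 0, 0.04], "spin": 0},
    {"translation": [0, 0, 0.01], "spin": 0},
    {"translation": [0, 0, 0], "spin": 0},
  ],
)

```text
time: 9.05
tool_pos: [0.4687, -0.0529, 0.0783]
tcp_rot: [-3.141, 0.004, 0.009]
wrist_force: [-0.3, -0.0, 0.0]
width: -0.004
```

Emit:
play_rows(
  series=[
    {"translation": [0, 0, 0], "spin": 0},
    {"translation": [0, 0, 0], "spin": 0},
  ],
)

```text
time: 9.25
tool_pos: [0.4732, -0.0529, 0.0828]
tcp_rot: [3.141, -0.002, 0.006]
wrist_force: [-0.2, -0.1, 0.4]
width: 0.0
```

Emit:
play_rows(
  series=[
    {"translation": [-0.001, -0.001, 0.015], "spin": 0},
    {"translation": [0, 0, 0.01], "spin": 0},
    {"translation": [0, 0, 0.004], "spin": 0},
    {"translation": [0, 0, 0.003], "spin": 0},
    {"translation": [0, 0, 0], "spin": 0},
  ],
)

```text
time: 9.75
tool_pos: [0.4704, -0.0512, 0.0491]
tcp_rot: [3.142, -0.001, 0.0]
wrist_force: [-1.9, 0.1, 4.6]
width: -0.001
```

Emit:
play_rows(
  series=[
    {"translation": [0, 0, 0], "spin": 0},
    {"translation": [0, 0, 0], "spin": 0},
    {"translation": [0, 0, 0], "spin": 0},
  ],
)

```text
time: 10.05
tool_pos: [0.4704, -0.0512, 0.049]
tcp_rot: [3.141, -0.001, 0.001]
wrist_force: [-2.3, 0.2, 4.6]
width: -0.001
```

Emit:
play_rows(
  series=[
    {"translation": [0, 0, -0.03], "spin": 0},
    {"translation": [0, 0, -0.05], "spin": 0},
    {"translation": [-0.02, 0, -0.05], "spin": 0},
    {"translation": [-0.02, 0, -0.03], "spin": 0},
    {"translation": [0, 0, 0], "spin": 0},
  ],
)

```text
time: 10.55
tool_pos: [0.4336, -0.0516, 0.21]
tcp_rot: [3.14, -0.001, 0.015]
wrist_force: [1.3, -0.2, 0.4]
width: 0.004
```

Emit:
play_rows(
  series=[
    {"translation": [0, 0, 0], "spin": 0},
    {"translation": [0, 0, 0], "spin": 0},
    {"translation": [0, 0, 0], "spin": 0},
  ],
)

```text
time: 10.85
tool_pos: [0.4308, -0.0509, 0.2029]
tcp_rot: [-3.141, 0.001, 0.005]
wrist_force: [0.7, 1.0, -1.4]
width: -0.002
```

```bash
python3 - <<'E'
from h import *
s=bot.read_state(); print(s['time'],s['tool_pos'],s['wrist_force'])
a=cv2.resize(bot.read_camera("scene")[60:285,140:440],None,fx=2.66,fy=2.66,interpolation=cv2.INTER_CUBIC)
cv2.imwrite('pics/end.png',a)
E
```

```text
10.85 [ 0.43081183 -0.05093081  0.20294508] [ 0.74804686  0.95031228 -1.42023447]
```

View pics/end.png

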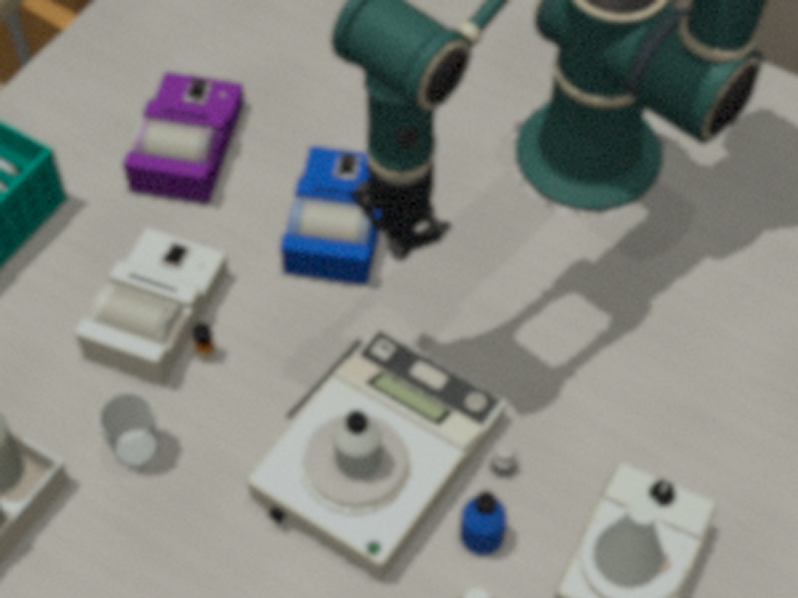

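The hand is clear, the bottle still stands on the pan at (357,450), and nothing else in view has moved. Handing in.

```bash
python3 -c "
from h import *
print(bot.finish_job())"
```

```text
the job is handed in; nothing more can be done
None
```

I tapped the standby key, switched the white printer on at its rocker, then tapped the print key. I handed the job in at about 11 s of the 67 s allowed; it gave no verdict.

- **Standby key:** the tip went about 4 mm below the key's top at 4.6–5.8 N and held there for 0.3 s.
- **Rocker:** I pressed the near wing down to z = 53.7 mm, which is its level position. The force peaked at about 19 N at the wrist, under the printer's 25 N limit. An enlarged picture afterwards showed the near wing level and the far wing raised, so the switch is on.
- **Print key:** the tip went about 4 mm down at 4.6 N and held for at least 0.3 s.
- **Final check:** the hand stood about 0.2 m above the bench, touching nothing. The bottle was on the pan and nothing in view appeared to have moved.

I could not read the key travel directly. That the taps registered is inferred from tip height and force, and that the keys came back up from having lifted off them. No check failed or disagreed.

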